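Push the stepped bar out of the row and into the locating corner

TASK

Five aluminium bars lie touching side by side on the plywood board. Push the one with the stepped end lengthwise out of the row until it is clear, then slide it sideways flush against the low steel fence and on along the fence until its end presses the sprung pin right in and is home against the solid face of the end stop. Keep it flat on the board throughout, bring it up to the stop and fence gently (feel for them, never press with more than about 10 N), and do not shift the other four bars or the things around.

Things in the scene. Friction and masses are not known exactly. Their poses are not given: they have to be found in the camera images.
- stepped: loose aluminium bar with a step, 96 (x) x 40 (y) x 40 mm high, 0.28-0.5 kg; only 20 mm high over the last 34 mm at its +x end; sides and ends upright. Origin: centre of the underside outline. Starts as one of the row's three inner bars, x along board x, step towards board +x, neighbours touching both long sides. Slides at some 1-6 N (a tool dragging down on it jams it)
- blank1: plain loose aluminium bar, 96 (x) x 40 (y) x 40 mm high, about 0.38 kg; origin at the centre of its underside. One of the four bars of the row that must stay where they are
- blank2: plain loose aluminium bar, 96 (x) x 40 (y) x 40 mm high, about 0.38 kg; origin at the centre of its underside. One of the four bars of the row that must stay where they are
- blank3: plain loose aluminium bar, 96 (x) x 40 (y) x 40 mm high, about 0.38 kg; origin at the centre of its underside. One of the four bars of the row that must stay where they are
- blank4: plain loose aluminium bar, 96 (x) x 40 (y) x 40 mm high, about 0.38 kg; origin at the centre of its underside. One of the four bars of the row that must stay where they are
- board: fixed plywood sheet 300 x 250 x 12 mm on the table, no rim; origin at the centre of its underside, x along the 300 mm, z up, top 12 mm above the origin. The row lies across it near its -x end (bars along x, row along y, 200 mm wide, centred at x = -90 mm, ends uneven by up to 6 mm); the stepped bar is pushed towards +x
- corner: fixed rigid steel fence of the locating corner, 16 mm high above the board, beside the bar's way; axes as the board, origin at board-top height. Its face is the plane y = 0, from x = -130 to +10 mm; a bar flush with it lies along x with its origin at y = +20, z = 0 mm; it starts 4-9 mm clear of that. The end stop is clamped across the way: its solid face lies somewhere from x = -30 to 0 mm, to be felt or seen
- pin (a joint): sprung brass pin, 8 mm thick, in the end stop, 9 mm above the board at corner y = +20 mm, sticking 5 mm out of the solid face towards the bar. 0 = fully out, 0.005 m = flush with the face (bar home). It yields at only 0.2-0.8 N, less than the bar's own friction, so the bar stays where it is left; behind it the stop is rigid
- tape_roll: cardboard tape core, ring 96 mm across, 24 mm high, on the table; a bystander, leave alone. Origin at the centre of its underside
- glue: closed white jar 56 mm across, 70 mm high, on the table; a bystander, leave alone. Origin at the centre of its underside
- driver: screwdriver about 0.2 m long, lying on the table; a bystander, leave alone
There are look-alikes about, which are no part of the job. What is shaped like the stepped but yellow is not meant.

How it is judged:
On the way:
1. the stepped bar is pushed out of the row along the board, clear of its neighbours' ends by a few millimetres (x of stepped in the frame of board above 0.013 m and z of stepped in the frame of corner below 0.003 m), for 0.1 s.
At the end, for the whole second after the job is handed in: the stepped bar rests flat on the board, within 2 mm of the fence and 0.03 rad of parallel to it, its end holding the sprung pin in by at least 3.5 of 5 mm (within 1.5 mm of the solid stop); the other four bars are within 6 mm of where they began, the bystanders within 20 mm (value of joint pin above 0.0035 m and x of stepped in the frame of corner between -0.082 and -0.046 m and y of stepped in the frame of corner between 0.0185 and 0.022 m and angle between the x axis of stepped and the x axis of corner, either way round below 0.03 rad and z of stepped in the frame of corner below 0.003 m and angle between stepped's own z axis and vertical below 0.04 rad and linear speed of stepped below 0.01 m/s and distance of each of blank1, blank2, blank3, blank4 from where it was at the start of the episode below 0.006 m and distance of each of tape_roll, glue, driver from where it was at the start of the episode below 0.02 m); the robot touches nothing.
It fails at once if another bar of the row is shifted by more than 6 mm (distance of any of blank1, blank2, blank3, blank4 from where it was at the start of the episode above 0.006 m).
It fails at once if a bystander is shifted by more than 20 mm (distance of any of tape_roll, glue, driver from where it was at the start of the episode above 0.02 m).
It fails at once if the stepped bar is lifted off the board by more than 8 mm or tipped (z of stepped in the frame of corner above 0.008 m or angle between stepped's own z axis and vertical above 0.2 rad).
It fails at once if the bar presses on the fence or the end stop with more than 15 N (contact force between stepped and corner above 15 N).
It also fails if it takes over 61 s, if anything falls off the work surface, if the arm or the gripper's body presses on something with over 40 N, if the wrist force passes 120 N, or if a joint passes its speed limit or range.

ROBOT

A 6-joint arm with a two-finger parallel gripper is mounted at the origin on the work surface. World frame = base frame: x ahead of the robot, y to its left, z up, the work surface at z = 0. Lengths are in m, angles in rad, forces in N, time in s.
With the tool pointing down it reaches from about 0.425 to 0.95 m from the base axis. Payload 3.5 kg.
Tool frame: the origin (TCP) lies at the very end of the fingers, on their centre line; the grasp point (between the pads) lies behind it (ctrl.grasp_offset is the z of the grasp point in the tool frame, in m); z points along the fingers, x is the direction in which the jaws open and shut, and the axes are right-handed (so a half turn about z gives the same grasp; the last joint's range is limited). The gripper opens to 85 mm and grips with 20 to 120 N. Pads are 22 mm wide; open, the fingers measure 114 mm over their backs; the gripper's body (76 mm by 85 mm) begins 54 mm behind the grasp point. The pads swing forward as they close: fully open they stand 13 mm farther back than shut.
Start: joints at [-0.15, 0.286, 1.577, -0, 1.279, -0.15], TCP at [0.675, 0, 0.231] pointing down, gripper open.
Joint ranges: [-2.77, 2.77], [-0.9, 2.22], [0.21, 2.48], [-1.53, 4.67], [0.24, 2.81], [-2.84, 2.84]. Speed limits (rad/s): [2.79, 2.79, 3.14, 3.14, 3.14, 3.14].

INTERFACE

Orientations are given as a unit quaternion [x, y, z, w].
In Python, from plant import ctrl gives the robot as it stands.
- The arm moves only by the shell command python3 -m jog 'ROWS' [FORCE]. ROWS is JSON, a list of rows, each an object with "grip": the closure, from 0 (fully open) to 1 (shut); "xyz": the shift along the tool's x, y, z in m, a list of three; "dr": the turn, a rotation vector about the tool's x, y, z in rad, a list of three. A call has 1 to 12 rows; each row is the pose to reach, as a shift and turn from the pose commanded when the call began, along the tool's axes at that moment; what a row does not reach only later rows make up. A row lasts 1/12 s, in which the tool goes at most 41.7 mm and 7.16 degrees, less where a joint would pass 70% of its speed; a pose out of reach is approached as far as the arm can. A call with a gripper value outside its range is refused whole. The fingers move at their own pace and stop on an object; FORCE is the grip in N (left out, the last holds). Time passes only in rows, so rows that repeat a pose let the fingers close. It gives the time, the measured TCP pose, the force and the opening at its end, in the units of the state.
- ctrl.get_state(): the state, without advancing time (a new reading comes with each control period).
- ctrl.read_camera(name): name is "scene" or "side" or "wrist"; returns the picture (384x512x3 uint8, red, green, blue); there is no depth.
- ctrl.get_calibration(name): a dict with "mtx" (3x3 intrinsics, pixels), "k1" (the pictures are not rectified: a ray, as slopes to the right and down, at radius r is drawn at 1 + k1 r^2 times it, then the intrinsics apply), "R" (3x3) and "t" (3): a world point X has camera coordinates R X + t; the wrist camera has in their place "hand_eye" (4x4, takes a point from camera to tool coordinates, whose origin is the TCP and whose axes are the tool frame's). Camera axes: x right, y down, z forward; pixel columns grow to the right and rows downward; lengths in m; the calibration is good to about 2 mm. A picture is of the moment at which its call begins: read the wrist's pose just before it. get_calibration takes no time and is no camera call.
- ctrl.sign_off(): hands the job in, once; it reports no verdict.
The state is a dict: "time": time; "qpos": joint angles; "dq": joint speeds; "joint_efforts": joint torques, N m; "eef_pos": TCP position; "tcp_rot": TCP orientation; "contact_force": force on the tool from outside, world axes, zero at the start; "wrist_torque": the same for the moment, N m; "opening": opening from 0.0 (shut) to 1.0 (fully open).
Only numpy, scipy, OpenCV 4.12 (cv2) and the standard library are available. Lean on these libraries where they do the work, as an engineer would, in place of code of your own. Each camera call takes 0.05 s, during which the arm holds its last target.

## Working session

There is one attempt and no reset: what is moved stays moved. The work goes in short steps, Python scripts to look and compute and a shell command to move; the robot and the scene stay as the last step left them, time stands still between calls to the robot, and variables do not carry over. Pictures are saved under pics/ and viewed, and the job is handed in when it is done.

```bash
ls; mkdir -p pics; python3 - <<'E'
from plant import ctrl
import cv2
print(ctrl.get_state()); print(ctrl.grasp_offset)
for n in ["scene","side","wrist"]:
    cv2.imwrite(f"pics/{n}0.png",ctrl.read_camera(n)[:,:,::-1]); print(n,ctrl.get_calibration(n))
E
```

```text
pics
{'time': 0.0, 'qpos': array([-1.50003076e-01,  2.87187934e-01,  1.57816670e+00, -2.64842466e-05,
        1.27855792e+00, -1.49981427e-01]), 'dq': array([-0.00042389, -0.00070243,  0.00124786,  0.0003114 ,  0.00057913,
        0.00079413]), 'joint_efforts': array([-1.79628755e-04, -4.05981302e+01, -2.92628127e+01, -1.54224781e-04,
        5.81841552e-03,  3.74769741e-06]), 'eef_pos': array([6.74356711e-01, 1.18348071e-04, 2.29937885e-01]), 'tcp_rot': array([ 9.99999327e-01, -6.99446568e-06, -1.14882009e-03, -1.60797886e-04]), 'contact_force': array([-0.02808478,  0.12577021,  0.17217885]), 'wrist_torque': array([-0.01757472, -0.00675135, -0.0064409 ]), 'opening': 0.9956267802518022}
-0.0187
scene {'mtx': array([[474.36065399,   0.        , 253.93740842],
       [  0.        , 474.36065399, 189.66009903],
       [  0.        ,   0.        ,   1.        ]]), 'k1': 0.05177343492645556, 'R': array([[-7.36810505e-02,  9.97281789e-01,  3.67654800e-04],
       [ 5.40793574e-01,  4.02645866e-02, -8.40191093e-01],
       [-8.37922080e-01, -6.17073370e-02, -5.42290320e-01]]), 't': array([ 
[... 290 characters left out ...]
      [-0.37079348, -0.59153509, -0.7159598 ],
       [ 0.36203465,  0.61786134, -0.69798157]]), 't': array([-0.54557246,  0.24167624,  1.04911874])}
wrist {'mtx': array([[282.80432272,   0.        , 257.47381949],
       [  0.        , 282.80432272, 188.82552532],
       [  0.        ,   0.        ,   1.        ]]), 'k1': -0.02169675233149469, 'hand_eye': array([[ 9.99999935e-01,  2.77408196e-04,  2.31825398e-04,
        -3.57410787e-04],
       [-3.34047679e-04,  9.54222240e-01,  2.99098320e-01,
        -7.62106820e-02],
       [-1.38240625e-04, -2.99098378e-01,  9.54222270e-01,
        -1.42040989e-01],
       [ 0.00000000e+00,  0.00000000e+00,  0.00000000e+00,
         1.00000000e+00]])}
```

View pics/scene0.png

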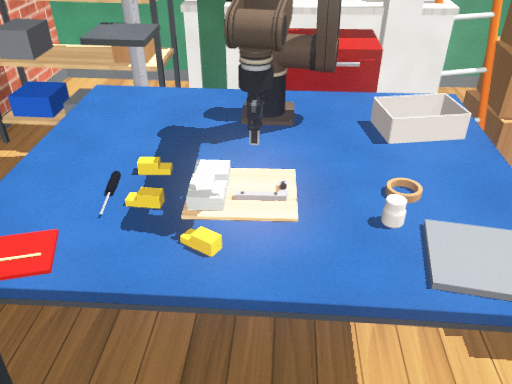

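View pics/side0.png

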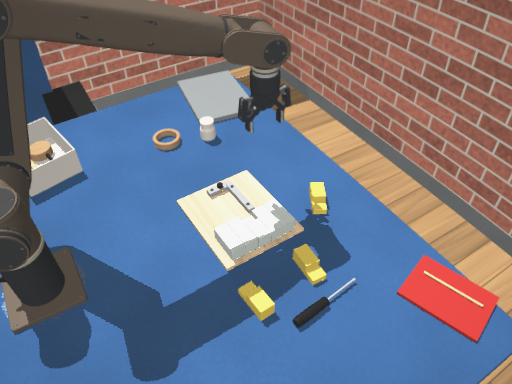

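View pics/wrist0.png

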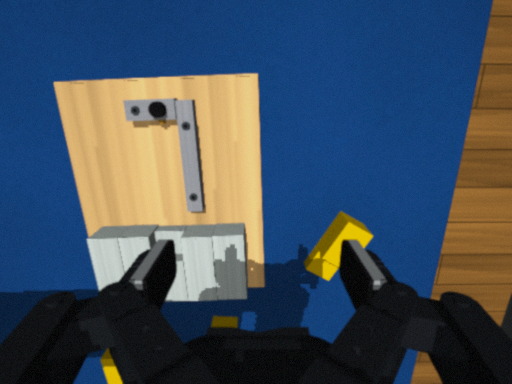

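The wrist view shows the board with the row at about (167,262), its step end towards image up (world +y), the fence at (190,160) and the stop at (150,110). There are three yellow look-alikes. Next: zoom on the row.

```bash
cat > h.py <<'E'
import numpy as np, cv2, json
from plant import ctrl
from scipy.spatial.transform import Rotation as Ro
def grab(n,name):
    s=ctrl.get_state(); im=ctrl.read_camera(n)[:,:,::-1].copy()
    cv2.imwrite(f"pics/{name}.png",im)
    json.dump([s["eef_pos"].tolist(),s["tcp_rot"].tolist()],open(f"pics/{name}.json","w")); return im
def rays(cam,px,name=None):
    c=ctrl.get_calibration(cam); K=c["mtx"]; px=np.atleast_2d(np.float64(px))
    d=(px-K[:2,2])/K[0,0]; u=d.copy()
    for _ in range(20): u=d/(1+c["k1"]*(u**2).sum(1,keepdims=True))
    v=np.c_[u,np.ones(len(u))]
    if cam=="wrist":
        p,q=json.load(open(f"pics/{name}.json")); R=Ro.from_quat(q).as_matrix(); H=c["hand_eye"]
        return R@H[:3,3]+p, v@(R@H[:3,:3]).T
    return -c["R"].T@c["t"], v@c["R"]
def onplane(cam,px,z,name=None):
    o,v=rays(cam,px,name); return o+v*((z-o[2])/v[:,2])[:,None]
def crop(name,x0,y0,x1,y1,k,out):
    im=cv2.imread(f"pics/{name}.png")[y0:y1,x0:x1]
    cv2.imwrite(f"pics/{out}.png",cv2.resize(im,None,fx=k,fy=k,interpolation=cv2.INTER_CUBIC))
E
python3 - <<'E'
from h import *
import json
s=ctrl.get_state(); json.dump([s["eef_pos"].tolist(),s["tcp_rot"].tolist()],open("pics/wrist0.json","w"))
crop("wrist0",50,60,280,310,2.4,"c1"); crop("side0",170,160,310,270,5,"c2"); crop("scene0",175,150,305,230,5.5,"c3")
print(onplane("wrist",[[56,84],[257,75],[264,288]],.012,"wrist0"))
print(onplane("wrist",[[90,237],[244,224],[246,297]],.052,"wrist0"))
E
```

```text
[[ 0.42934309  0.09649068  0.012     ]
 [ 0.67321298  0.10530432  0.012     ]
 [ 0.6837039  -0.19288021  0.012     ]]
[[ 0.46183493 -0.08815006  0.052     ]
 [ 0.65726072 -0.06958921  0.052     ]
 [ 0.65841905 -0.17746789  0.052     ]]
```

View pics/c1.png

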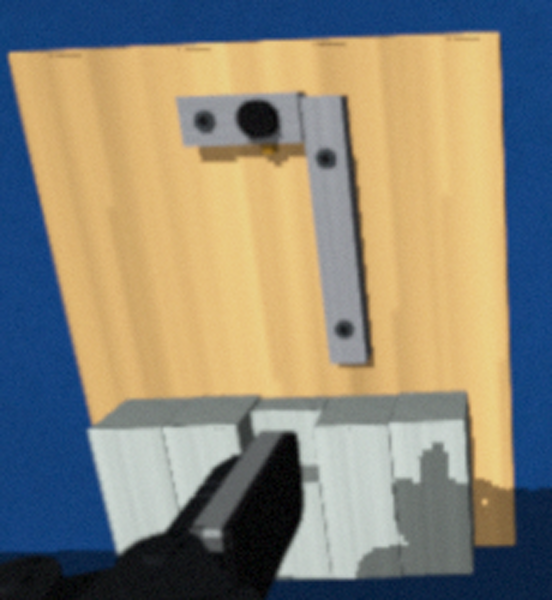

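View pics/c2.png

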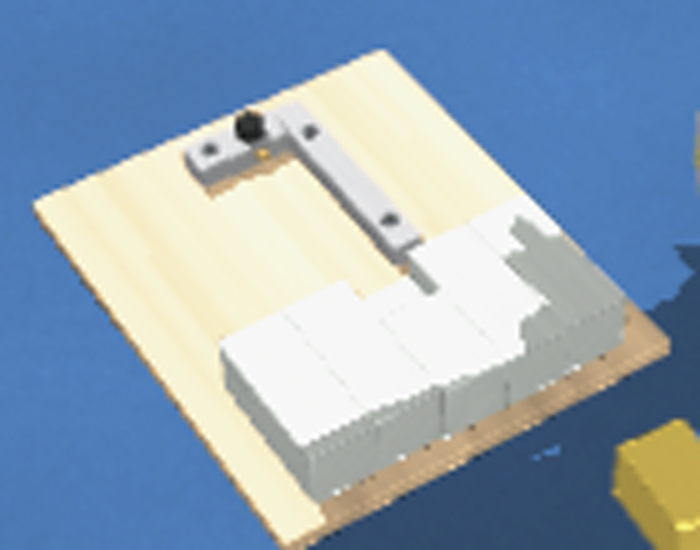

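View pics/c3.png

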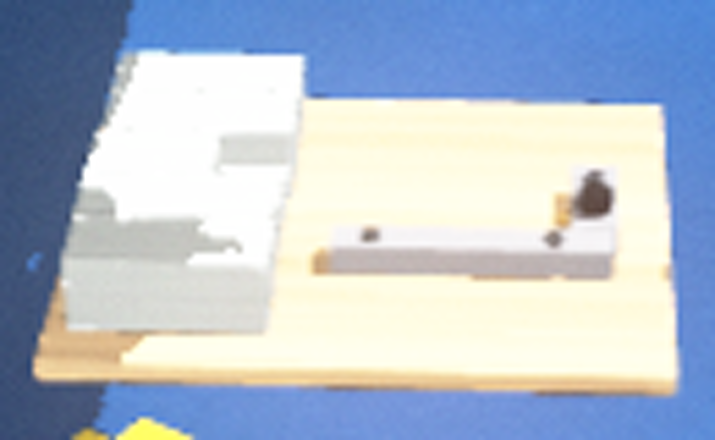

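Candidates for the target, with wrist pixels:
- Row bars at about (105,260), (140,255), (168,240), (197,260) and (230,260).
- Yellow look-alikes at (340,245), (225,322) and (110,365), which are excluded.

The third bar at (168,240) is the only one with its +x end lowered. It shows as the notch in the c1 crop at (287,415), so it is the stepped one.

Plan: turn the jaws along the bar so one finger goes behind its end and the other into the step. Then grip the tall 62 mm part lightly and slide it. I'll rotate first and look again.

```bash
python3 -m jog '[{"grip":0,"xyz":[0,0.01,0],"dr":[0,0,-0.125]},{"grip":0,"xyz":[0,0.02,-0.01],"dr":[0,0,-0.25]},{"grip":0,"xyz":[0,0.03,-0.02],"dr":[0,0,-0.375]},{"grip":0,"xyz":[0,0.04,-0.03],"dr":[0,0,-0.5]},{"grip":0,"xyz":[0,0.05,-0.04],"dr":[0,0,-0.625]},{"grip":0,"xyz":[0,0.06,-0.04],"dr":[0,0,-0.75]},{"grip":0,"xyz":[0,0.06,-0.04],"dr":[0,0,-0.875]},{"grip":0,"xyz":[0,0.06,-0.04],"dr":[0,0,-1.0]},{"grip":0,"xyz":[0,0.06,-0.04],"dr":[0,0,-1.125]},{"grip":0,"xyz":[0,0.06,-0.04],"dr":[0,0,-1.25]},{"grip":0,"xyz":[0,0.06,-0.04],"dr":[0,0,-1.375]},{"grip":0,"xyz":[0,0.06,-0.04],"dr":[0,0,-1.5]}]' 20; python3 -m jog '[{"grip":0.27,"xyz":[0,0,0],"dr":[0,0,-0.10]},{"grip":0.27,"xyz":[0,0,0],"dr":[0,0,-0.10]},{"grip":0.27,"xyz":[0,0,0],"dr":[0,0,-0.10]},{"grip":0.27,"xyz":[0,0,0],"dr":[0,0,-0.10]}]'
python3 - <<'E'
from h import *
grab("wrist","w1");grab("side","s1"); print(ctrl.get_state()["eef_pos"],ctrl.get_state()["opening"])
crop("s1",130,80,400,280,2.9,"s1c")
E
```

```text
time: 1.15
eef_pos: [0.6747, -0.0599, 0.2707]
tcp_rot: [0.73, 0.684, -0.0, -0.0]
contact_force: [0.5, -0.3, -0.0]
opening: 1.0
time: 1.48
eef_pos: [0.6749, -0.0599, 0.271]
tcp_rot: [0.698, 0.717, -0.0, -0.0]
contact_force: [-0.3, 0.1, -0.9]
opening: 0.731
[ 0.67492813 -0.0599614   0.27118774] 0.7272159270004833
```

View pics/w1.png

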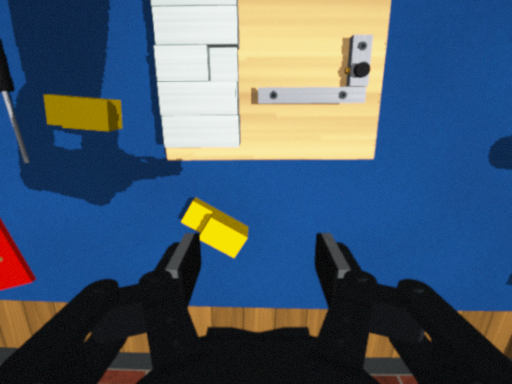

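View pics/s1c.png

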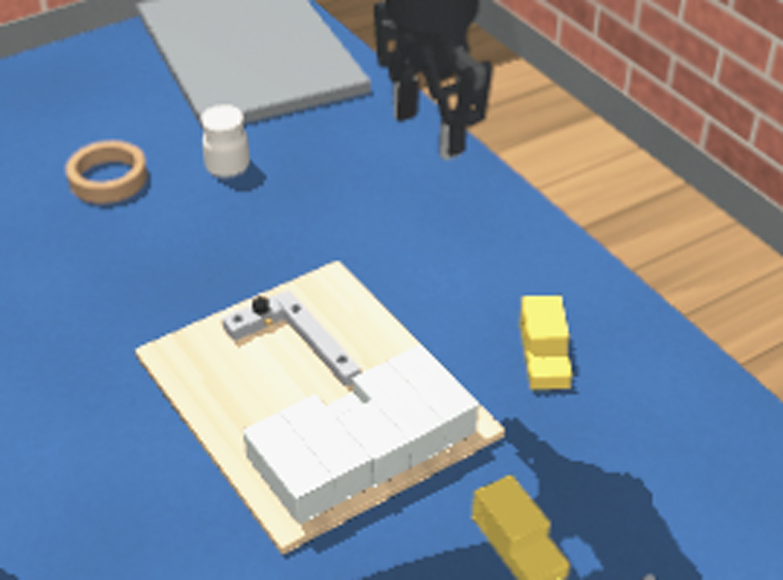

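w1 clearly shows the row. The middle bar at (195,62) has the step at (223,62), the fence is at (310,95), the stop at (358,58) and the pin at (347,70). I'll take a second viewpoint for triangulation.

```bash
python3 -m jog '[{"grip":0.27,"xyz":[-0.02,-0.03,0],"dr":[0,0,0]},{"grip":0.27,"xyz":[-0.04,-0.05,0],"dr":[0,0,0]},{"grip":0.27,"xyz":[-0.04,-0.05,0],"dr":[0,0,0]},{"grip":0.27,"xyz":[-0.04,-0.05,0],"dr":[0,0,0]}]'
python3 - <<'E'
from h import *
grab("wrist","w2"); print(ctrl.get_state()["eef_pos"],ctrl.get_state()["opening"])
crop("w2",190,30,450,240,3,"w2c");crop("w1",140,0,400,180,3,"w1c")
E
```

```text
time: 1.92
eef_pos: [0.6257, -0.1022, 0.2716]
tcp_rot: [0.698, 0.716, 0.0, 0.0]
contact_force: [-0.4, -0.0, 0.6]
opening: 0.728
[ 0.62624696 -0.10160463  0.27165516] 0.7264247414610242
```

View pics/w2c.png

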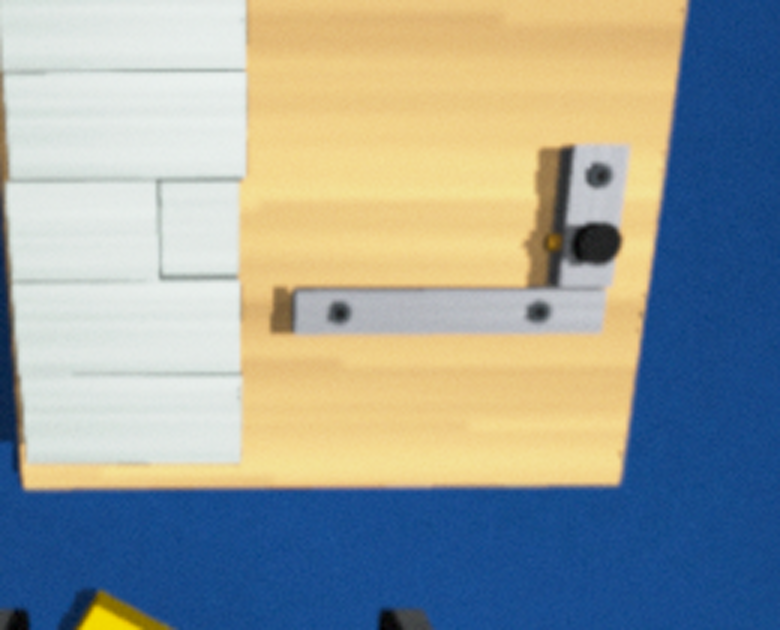

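View pics/w1c.png

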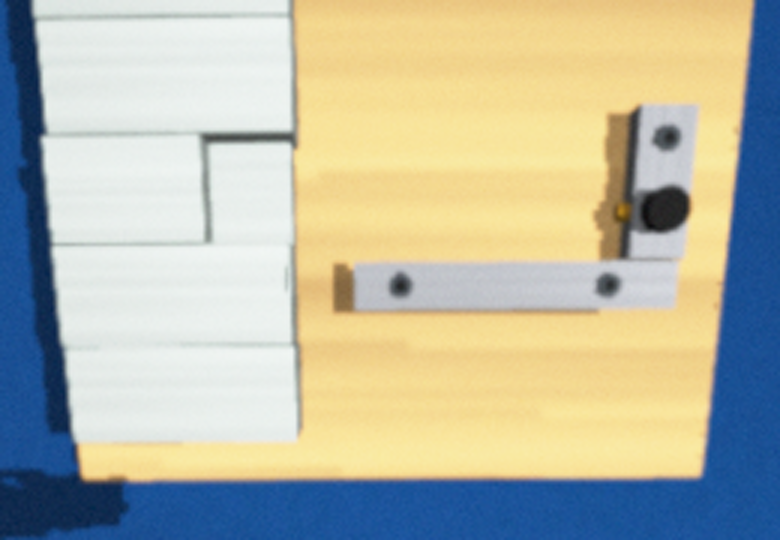

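```bash
python3 - <<'E'
from h import *
A={"TL":((7,182),(42,135)),"TR":((158,180),(203,133)),"BL":((12,281),(53,243)),"BR":((163,277),(208,241)),
"fTL":((294,290),(355,264)),"fTR":((604,288),(677,262)),"fBR":((603,332),(676,309)),"fBL":((295,334),(355,310)),
"stFar":((574,147),(639,105)),"stNear":((560,285),(628,257)),
"bBL":((24,490),(82,479)),"bBR":((621,486),(703,478)),"rowBL":((27,463),(73,441)),"rowBR":((240,463),(299,441)),"pin":((550,242),(621,211)),"knob":((597,242),(664,210))}
P={}
for k,(a,b) in A.items():
    a=np.array(a)/3+[190,30]; b=np.array(b)/3+[140,0]
    o1,v1=rays("wrist",a,"w2");o2,v2=rays("wrist",b,"w1")
    M=np.c_[v1[0],-v2[0]]; t=np.linalg.lstsq(M,o2-o1,rcond=None)[0]
    p,q=o1+t[0]*v1[0],o2+t[1]*v2[0]; P[k]=(p+q)/2
    z=.052 if k[0] in "TBr" else .012 if k[0]=="b" else .028
    X1=onplane("wrist",a,z,"w2")[0];X2=onplane("wrist",b,z,"w1")[0]
    print(k,P[k].round(4),"miss",np.linalg.norm(p-q).round(4),"plane",X1[:2].round(4),X2[:2].round(4))
s=ctrl.get_state();print(np.degrees(2*np.arctan2(s["tcp_rot"][1],s["tcp_rot"][0])))
E
```

```text
TL [ 0.5399 -0.1829  0.0559] miss 0.0 plane [ 0.5398 -0.1837] [ 0.5392 -0.1842]
TR [ 0.5371 -0.1224  0.0497] miss 0.001 plane [ 0.5375 -0.1227] [ 0.5372 -0.1217]
BL [ 0.5789 -0.183   0.0517] miss 0.0005 plane [ 0.579  -0.1832] [ 0.5787 -0.1827]
BR [ 0.5762 -0.1205  0.0501] miss 0.0007 plane [ 0.5758 -0.1202] [ 0.5765 -0.1205]
fTL [ 0.5824 -0.0616  0.0183] miss 0.0002 plane [ 0.5816 -0.0627] [ 0.5827 -0.0615]
fTR [0.5773 0.0797 0.0203] miss 0.0002 plane [0.5767 0.0762] [0.5777 0.0768]
fBR [0.5969 0.0809 0.0234] miss 0.0005 plane [0.5962 0.0789] [0.5971 0.079 ]
fBL [ 0.6016 -0.0609  0.0252] miss 0.0002 plane [ 0.6012 -0.0611] [ 0.6017 -0.061 ]
stFar [0.5185 0.0515 0.033 ] miss 0.0 plane [0.5181 0.0536] [0.5175 0.053 ]
stNear [0.5762 0.0556 0.0285] miss 0.0008 plane [0.576  0.0561] [0.5764 0.0554]
bBL [ 0.6821 -0.1884  0.0181] miss 0.0007 plane [ 0.6844 -0.1899] [ 0.6831 -0.19  ]
bBR [0.6747 0.1093 0.0105] miss 0.0001 plane [0.6743 0.1085] [0.6744 0.1088]
rowBL [ 0.6579 -0.1795  0.0533] miss 0.0003 plane [ 0.6582 -0.1796] [ 0.6582 -0.18  ]
rowBR [ 0.657  -0.0842  0.0462] miss 0.0011 plane [ 0.6557 -0.0849] [ 0.6557 -0.0834]
pin [0.5576 0.0522 0.0203] miss 0.0007 plane [0.5576 0.0489] [0.5581 0.0503]
knob [0.5572 0.0677 0.0316] miss 0.0011 plane [0.5569 0.0698] [0.5571 0.0685]
91.58348688172981
```

Triangulation puts the bar top at z≈0.052 and the fence top at about 0.02–0.025. The tall part is centred at (0.558, -0.1523), with bar yaw ≈91.85° and fence clearance ≈7.5 mm. The stop face is at y≈0.055, so travel is about 142 mm. I'll go above the tall part with the jaw open.

```bash
python3 -m jog '[{"grip":0,"xyz":[-0.017,-0.024,0],"dr":[0,0,-0.005]},{"grip":0,"xyz":[-0.034,-0.047,0.02],"dr":[0,0,-0.005]},{"grip":0,"xyz":[-0.049,-0.0695,0.05],"dr":[0,0,-0.005]},{"grip":0,"xyz":[-0.049,-0.0695,0.08],"dr":[0,0,-0.005]},{"grip":0,"xyz":[-0.049,-0.0695,0.11],"dr":[0,0,-0.005]},{"grip":0,"xyz":[-0.049,-0.0695,0.14],"dr":[0,0,-0.005]},{"grip":0,"xyz":[-0.049,-0.0695,0.165],"dr":[0,0,-0.005]},{"grip":0,"xyz":[-0.049,-0.0695,0.165],"dr":[0,0,-0.005]},{"grip":0,"xyz":[-0.049,-0.0695,0.165],"dr":[0,0,-0.005]},{"grip":0,"xyz":[-0.049,-0.0695,0.165],"dr":[0,0,-0.005]}]' 20
python3 - <<'E'
from h import *
grab("wrist","w3");grab("side","s3");grab("scene","sc3"); s=ctrl.get_state();print(s["eef_pos"],s["opening"],np.degrees(2*np.arctan2(s["tcp_rot"][1],s["tcp_rot"][0])))
crop("s3",170,100,330,270,3.5,"s3c");crop("sc3",160,90,310,230,4,"sc3c")
E
```

```text
time: 2.8
eef_pos: [0.5597, -0.1525, 0.1081]
tcp_rot: [0.695, 0.719, 0.001, 0.001]
contact_force: [-0.4, 0.2, 0.4]
opening: 1.006
[ 0.55989779 -0.15291558  0.1089649 ] 1.002955463141584 91.97829524372086
```

View pics/w3.png

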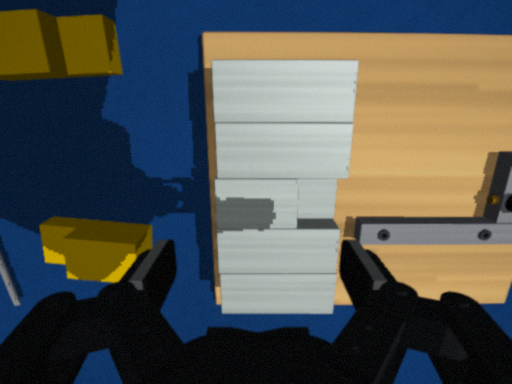

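View pics/s3c.png

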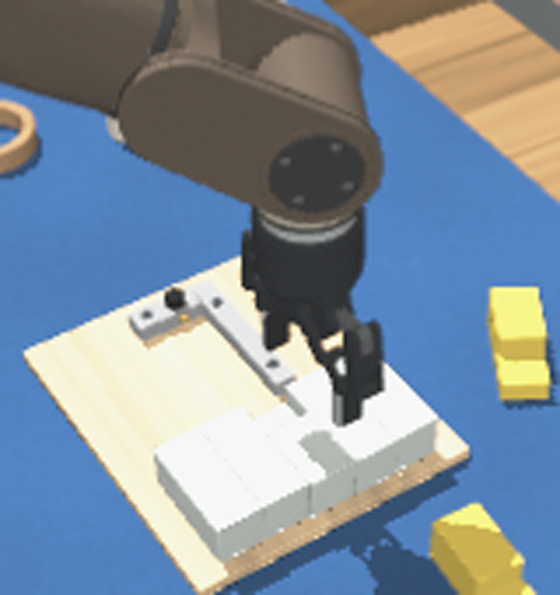

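View pics/sc3c.png

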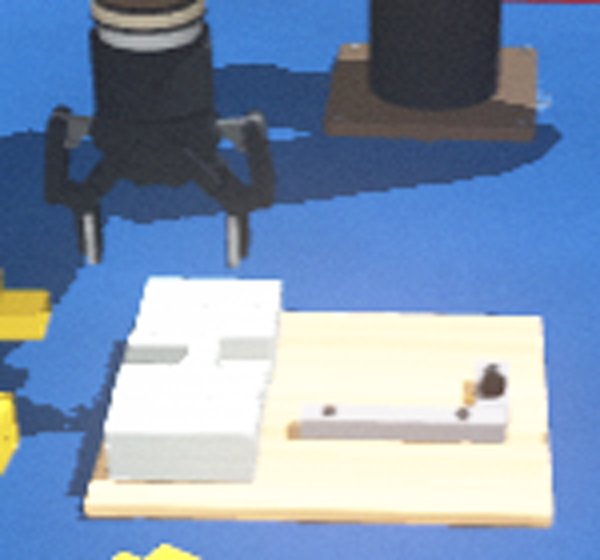

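w3 shows the middle bar's tall top at about (216–298, 179–229), below and left of the fence, with the fingers at (160,260) and (360,260) straddling it. I'll recheck the offsets from this close view.

```bash
python3 - <<'E'
from h import *
crop("w3",200,160,350,250,5.3,"w3c")
print(onplane("wrist",[[216,179],[298,179],[218,229],[297.5,229]],.052,"w3").round(4))
E
```

```text
[[ 0.5388 -0.1837  0.052 ]
 [ 0.5367 -0.1241  0.052 ]
 [ 0.5787 -0.1825  0.052 ]
 [ 0.5765 -0.1214  0.052 ]]
```

View pics/w3c.png

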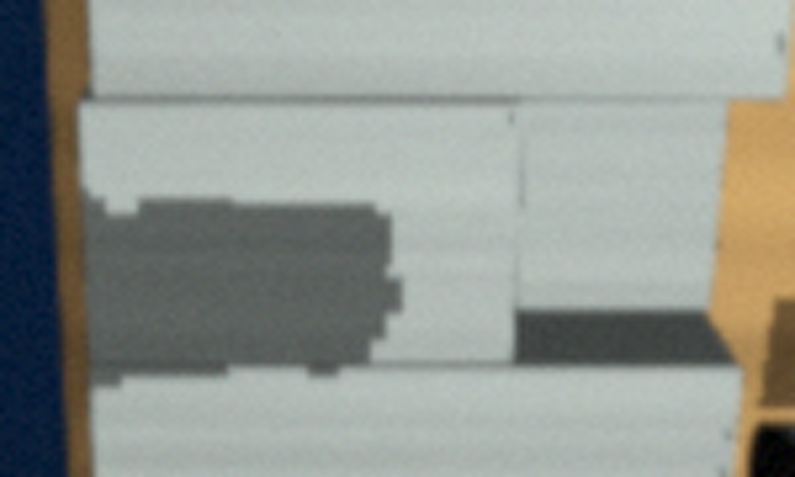

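```bash
python3 -m jog '[{"grip":0,"xyz":[0,-0.002,0.02],"dr":[0,0,0]},{"grip":0,"xyz":[0,-0.002,0.04],"dr":[0,0,0]},{"grip":0,"xyz":[0,-0.002,0.055],"dr":[0,0,0]},{"grip":0,"xyz":[0,-0.002,0.06],"dr":[0,0,0]},{"grip":0,"xyz":[0,-0.002,0.06],"dr":[0,0,0]},{"grip":0,"xyz":[0,-0.002,0.06],"dr":[0,0,0]}]' 20
python3 - <<'E'
from h import *
grab("wrist","w4");s=ctrl.get_state();print(s["eef_pos"],s["contact_force"])
crop("w4",100,100,412,330,2.5,"w4c")
E
```

```text
time: 3.45
eef_pos: [0.557, -0.1529, 0.0476]
tcp_rot: [0.695, 0.719, 0.0, 0.001]
contact_force: [1.2, -0.7, 0.1]
opening: 1.002
[ 0.55734887 -0.15299344  0.04804722] [0.57698596 0.38129006 0.66392411]
```

View pics/w4c.png

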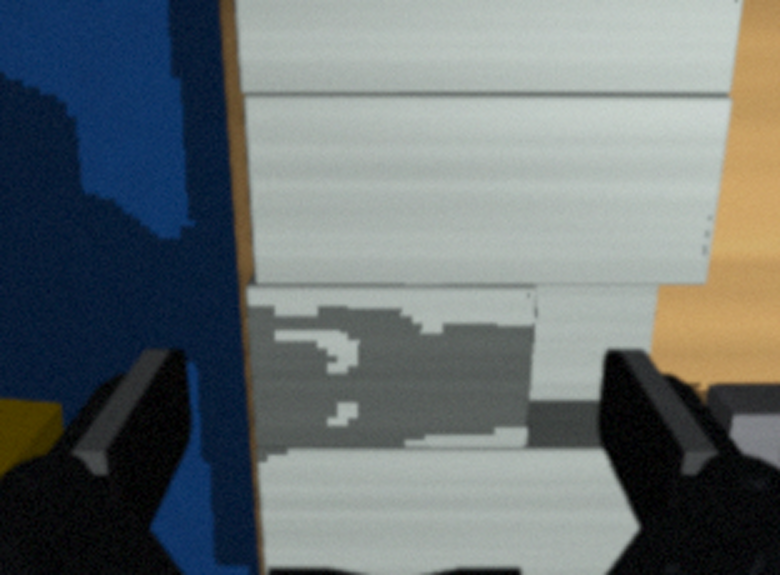

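The w4 crop shows the front finger's tip at (625,350) over the low step recess and the rear finger at (165,350) behind the bar's end. Laterally they are centred on the bar once parallax is allowed for. Descending.

```bash
python3 -m jog '[{"grip":0,"xyz":[0,0,0.004],"dr":[0,0,0]},{"grip":0,"xyz":[0,0,0.008],"dr":[0,0,0]},{"grip":0,"xyz":[0,0,0.012],"dr":[0,0,0]},{"grip":0,"xyz":[0,0,0.016],"dr":[0,0,0]},{"grip":0,"xyz":[0,0,0.016],"dr":[0,0,0]},{"grip":0,"xyz":[0,0,0.016],"dr":[0,0,0]}]' 20; python3 -m jog '[{"grip":0.2,"xyz":[0,0,0],"dr":[0,0,0]},{"grip":0.2,"xyz":[0,0,0],"dr":[0,0,0]},{"grip":0.2,"xyz":[0,0,0],"dr":[0,0,0]}]' 20
python3 - <<'E'
from h import *
grab("wrist","w5");grab("side","s5");s=ctrl.get_state();print(s["eef_pos"],s["contact_force"],s["opening"])
crop("w5",100,100,412,330,2.5,"w5c");crop("s5",200,140,320,270,4.5,"s5c")
E
```

```text
time: 4.0
eef_pos: [0.5558, -0.1523, 0.0298]
tcp_rot: [0.695, 0.719, -0.0, -0.001]
contact_force: [-0.0, 0.0, 0.7]
opening: 1.003
time: 4.25
eef_pos: [0.5563, -0.1526, 0.0305]
tcp_rot: [0.695, 0.719, 0.0, 0.0]
contact_force: [-0.2, -0.2, -1.3]
opening: 0.799
[ 0.55628811 -0.15253357  0.03053839] [-0.17231908 -0.68044217 -0.14155005] 0.79975261480392
```

View pics/w5c.png

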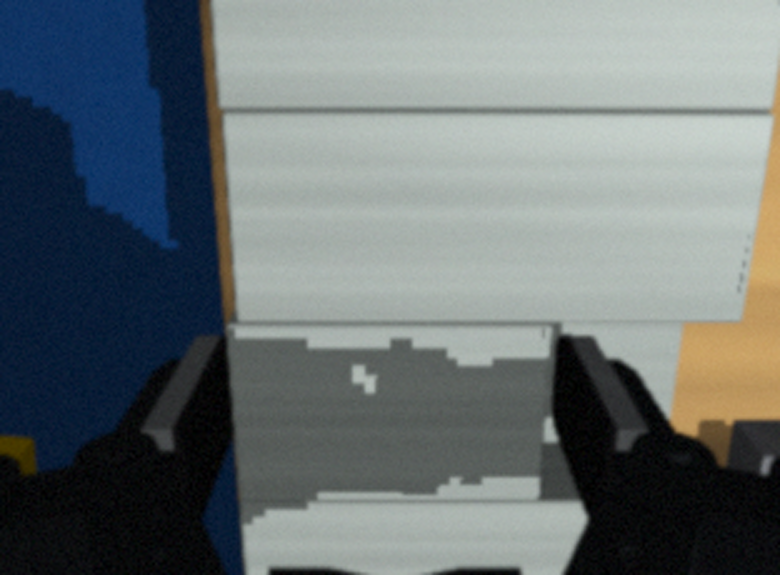

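View pics/s5c.png

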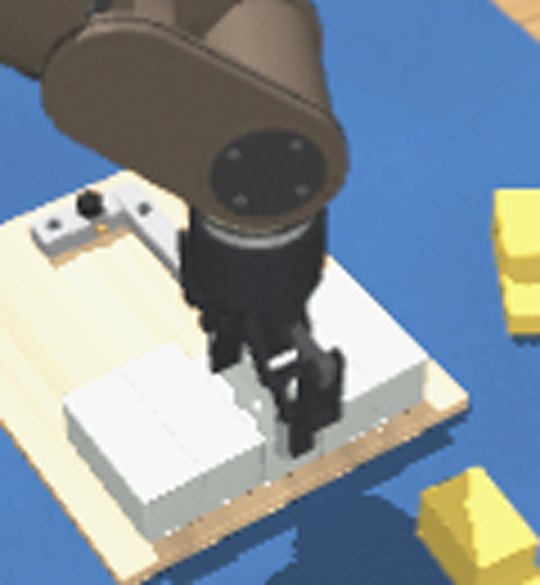

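The w5 crop shows both fingers just outside the tall part's ends at (230,340) and (555,340), with about 2 mm gap or less each. Closing at 20 N.

```bash
python3 -m jog '[{"grip":0.24,"xyz":[0,0,0],"dr":[0,0,0]},{"grip":0.27,"xyz":[0,0,0],"dr":[0,0,0]},{"grip":0.32,"xyz":[0,0,0],"dr":[0,0,0]},{"grip":0.4,"xyz":[0,0,0],"dr":[0,0,0]},{"grip":0.4,"xyz":[0,0,0],"dr":[0,0,0]}]' 20
python3 -m jog '[{"grip":0.4,"xyz":[0.002,0,0],"dr":[0,0,0]},{"grip":0.4,"xyz":[0.005,0,0],"dr":[0,0,0]},{"grip":0.4,"xyz":[0.005,0,0],"dr":[0,0,0]}]'
python3 - <<'E'
from h import *
grab("wrist","w6");s=ctrl.get_state();print(s["eef_pos"],s["contact_force"],s["opening"])
crop("w6",100,100,412,330,2.5,"w6c")
E
```

```text
time: 4.77
eef_pos: [0.5565, -0.153, 0.0308]
tcp_rot: [0.695, 0.719, -0.0, 0.001]
contact_force: [-1.4, -2.1, 2.4]
opening: 0.72
time: 5.02
eef_pos: [0.5563, -0.1477, 0.0308]
tcp_rot: [0.695, 0.719, -0.0, 0.001]
contact_force: [-0.9, -3.0, 3.3]
opening: 0.718
[ 0.55630709 -0.14766146  0.03080122] [-1.81045202 -3.45743896  3.57399639] 0.722792991781522
```

View pics/w6c.png

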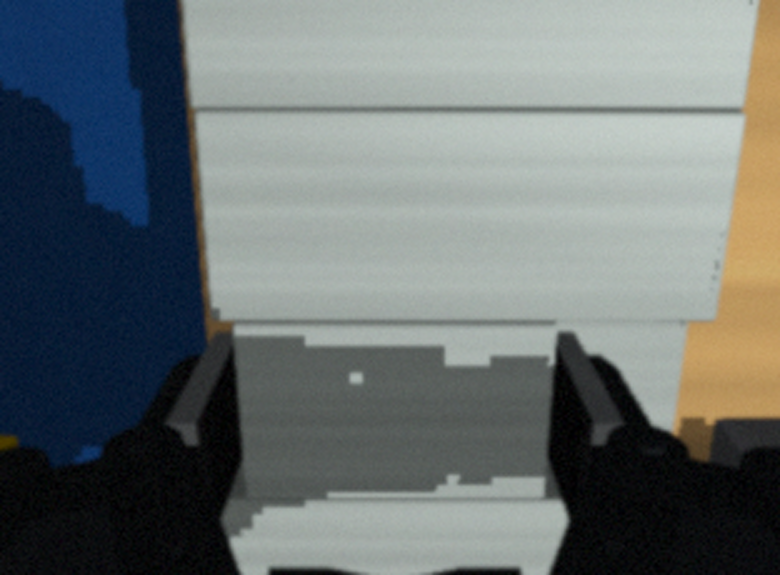

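The bar moves with the grip and the neighbours stay: the neighbour's left edge at (205,310) is unchanged relative to the board edge. Drag is about 3.5 N. Continuing out of the row.

```bash
python3 -m jog '[{"grip":0.4,"xyz":[0.003,0,-0.0005],"dr":[0,0,0]},{"grip":0.4,"xyz":[0.007,0,-0.0005],"dr":[0,0,0]},{"grip":0.4,"xyz":[0.011,0,-0.0005],"dr":[0,0,0]},{"grip":0.4,"xyz":[0.015,0,-0.0005],"dr":[0,0,0]},{"grip":0.4,"xyz":[0.019,0,-0.0005],"dr":[0,0,0]},{"grip":0.4,"xyz":[0.023,0,-0.0005],"dr":[0,0,0]},{"grip":0.4,"xyz":[0.027,0,-0.0005],"dr":[0,0,0]},{"grip":0.4,"xyz":[0.031,0,-0.0005],"dr":[0,0,0]},{"grip":0.4,"xyz":[0.035,0,-0.0005],"dr":[0,0,0]},{"grip":0.4,"xyz":[0.039,0,-0.0005],"dr":[0,0,0]},{"grip":0.4,"xyz":[0.039,0,-0.0005],"dr":[0,0,0]}]'
python3 - <<'E'
from h import *
grab("wrist","w7");s=ctrl.get_state();print(s["eef_pos"],s["contact_force"],s["opening"])
E
```

```text
time: 5.98
eef_pos: [0.5547, -0.1075, 0.0308]
tcp_rot: [0.695, 0.719, 0.0, -0.0]
contact_force: [1.0, -0.5, 1.4]
opening: 0.719
[ 0.55466183 -0.10749298  0.0308448 ] [ 1.53459667 -0.21601681  2.42230379] 0.7243240982049955
```

View pics/w7.png

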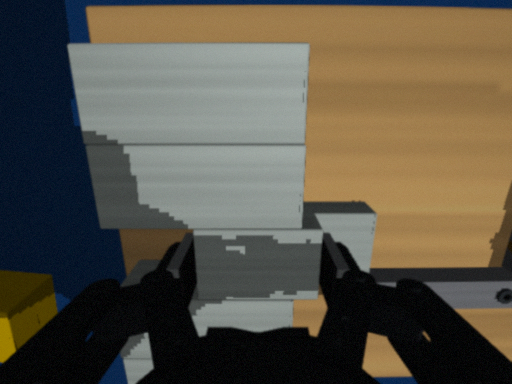

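```bash
python3 -m jog '[{"grip":0.4,"xyz":[0.003,0,0],"dr":[0,0,0]},{"grip":0.4,"xyz":[0.007,0,0],"dr":[0,0,0]},{"grip":0.4,"xyz":[0.011,0,0],"dr":[0,0,0]},{"grip":0.4,"xyz":[0.015,0,0],"dr":[0,0,0]},{"grip":0.4,"xyz":[0.019,0,0],"dr":[0,0,0]},{"grip":0.4,"xyz":[0.023,0,0],"dr":[0,0,0]},{"grip":0.4,"xyz":[0.027,0,0],"dr":[0,0,0]},{"grip":0.4,"xyz":[0.031,0,0],"dr":[0,0,0]},{"grip":0.4,"xyz":[0.035,0,0],"dr":[0,0,0]},{"grip":0.4,"xyz":[0.039,0,0],"dr":[0,0,0]},{"grip":0.4,"xyz":[0.039,0,0],"dr":[0,0,0]}]'
python3 -m jog '[{"grip":0.4,"xyz":[0.004,0,0],"dr":[0,0,0]},{"grip":0.4,"xyz":[0.008,0,0],"dr":[0,0,0]},{"grip":0.4,"xyz":[0.012,0,0],"dr":[0,0,0]},{"grip":0.4,"xyz":[0.016,0,0],"dr":[0,0,0]},{"grip":0.4,"xyz":[0.020,0,0],"dr":[0,0,0]},{"grip":0.4,"xyz":[0.024,0,0],"dr":[0,0,0]},{"grip":0.4,"xyz":[0.028,0,0],"dr":[0,0,0]},{"grip":0.4,"xyz":[0.030,0,0],"dr":[0,0,0]},{"grip":0.4,"xyz":[0.030,0,0],"dr":[0,0,0]},{"grip":0.4,"xyz":[0.030,0,0],"dr":[0,0,0]}]'
python3 - <<'E'
from h import *
grab("wrist","w8");grab("side","s8");grab("scene","sc8");s=ctrl.get_state();print(s["eef_pos"],s["contact_force"],s["opening"],np.degrees(2*np.arctan2(s["tcp_rot"][1],s["tcp_rot"][0])))
crop("s8",170,130,320,270,4,"s8c");crop("sc8",170,120,310,230,5,"sc8c")
E
```

```text
time: 6.95
eef_pos: [0.5532, -0.0685, 0.0308]
tcp_rot: [0.695, 0.719, 0.0, -0.0]
contact_force: [2.3, 0.5, 1.4]
opening: 0.718
time: 7.78
eef_pos: [0.552, -0.0388, 0.0309]
tcp_rot: [0.695, 0.719, 0.0, -0.001]
contact_force: [0.1, 0.4, 4.3]
opening: 0.721
[ 0.55201635 -0.0388015   0.03083921] [-1.24890823  2.74362799  3.21387969] 0.7198216882588817 91.93005077269986
```

View pics/w8.png

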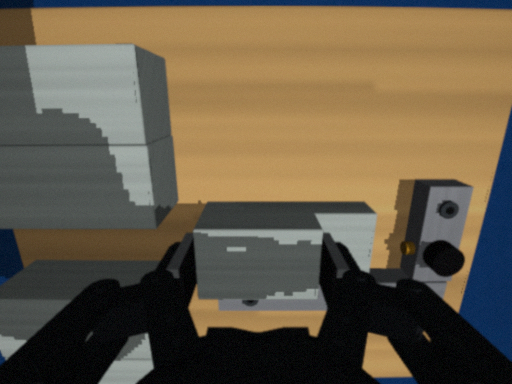

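View pics/s8c.png

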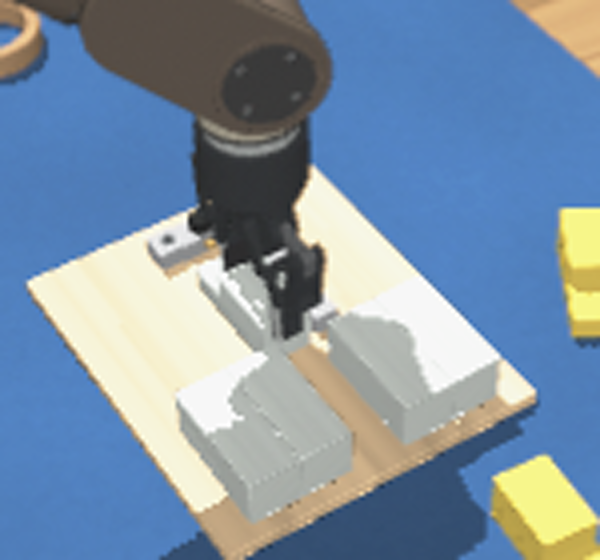

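View pics/sc8c.png

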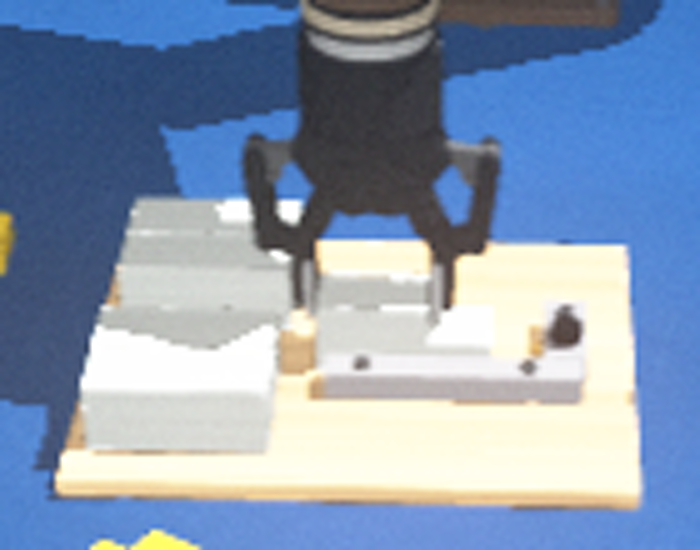

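All clear: w8 and sc8 show the bar fully out of the row, with about 8 mm to the fence and the pin at (408,248) ahead. Feeling sideways for the fence: 5 mm first, then small steps.

```bash
python3 -m jog '[{"grip":0.4,"xyz":[0,0.001,-0.0005],"dr":[0,0,0]},{"grip":0.4,"xyz":[0,0.002,-0.0005],"dr":[0,0,0]},{"grip":0.4,"xyz":[0,0.003,-0.0005],"dr":[0,0,0]},{"grip":0.4,"xyz":[0,0.004,-0.0005],"dr":[0,0,0]},{"grip":0.4,"xyz":[0,0.005,-0.0005],"dr":[0,0,0]},{"grip":0.4,"xyz":[0,0.005,-0.0005],"dr":[0,0,0]}]'
python3 -m jog '[{"grip":0.4,"xyz":[0,0.0005,0],"dr":[0,0,0]},{"grip":0.4,"xyz":[0,0.001,0],"dr":[0,0,0]},{"grip":0.4,"xyz":[0,0.001,0],"dr":[0,0,0]}]'
python3 - <<'E'
from h import *
grab("wrist","w9")
for i in range(4):
  ctrl.read_camera("wrist"); s=ctrl.get_state();print(s["eef_pos"].round(5),s["contact_force"].round(2),s["wrist_torque"].round(3))
E
```

```text
time: 8.43
eef_pos: [0.5559, -0.039, 0.0309]
tcp_rot: [0.695, 0.719, -0.001, -0.002]
contact_force: [-3.3, 1.6, 4.8]
opening: 0.719
time: 8.68
eef_pos: [0.5567, -0.039, 0.0309]
tcp_rot: [0.695, 0.719, -0.001, -0.002]
contact_force: [-4.3, 0.7, 5.8]
opening: 0.72
[ 0.55671 -0.03902  0.03088] [-4.77  1.28  5.39] [-0.097  0.595 -0.106]
[ 0.5567  -0.03902  0.03089] [-4.13  0.46  5.56] [-0.152  0.609 -0.03 ]
[ 0.55673 -0.03902  0.0309 ] [-5.16  1.06  5.94] [-0.134  0.666 -0.037]
[ 0.5567  -0.03903  0.03089] [-3.5   1.48  6.61] [-0.119  0.677 -0.06 ]
```

View pics/w9.png

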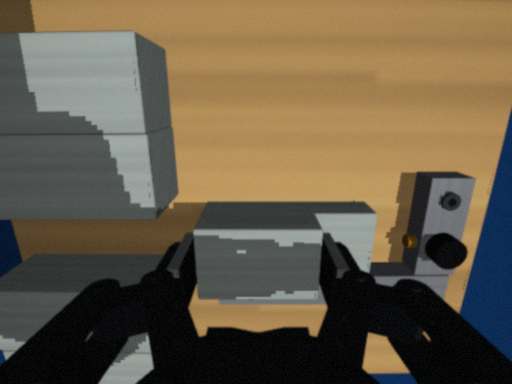

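```bash
python3 -m jog '[{"grip":0.4,"xyz":[0,0,-0.0007],"dr":[0,0,0]},{"grip":0.4,"xyz":[0,0,-0.0007],"dr":[0,0,0]},{"grip":0.4,"xyz":[0,0,-0.0007],"dr":[0,0,0]}]'
python3 - <<'E'
from h import *
for i in range(3):
  ctrl.read_camera("wrist"); s=ctrl.get_state();print(s["eef_pos"].round(5),s["contact_force"].round(2),s["wrist_torque"].round(3),s["tcp_rot"].round(4))
E
```

```text
time: 9.18
eef_pos: [0.5572, -0.0391, 0.0309]
tcp_rot: [0.695, 0.719, -0.001, -0.001]
contact_force: [-0.1, 0.3, -1.1]
opening: 0.719
[ 0.55737 -0.03907  0.03091] [-0.25  0.44 -3.11] [-0.022  0.069 -0.008] [ 6.95e-01  7.19e-01 -4.00e-04 -9.00e-04]
[ 0.55754 -0.03913  0.0309 ] [ 0.02  0.4  -4.14] [-0.054  0.042 -0.003] [ 6.95e-01  7.19e-01 -3.00e-04 -7.00e-04]
[ 0.55766 -0.03914  0.03094] [-0.33  0.26 -5.18] [-0.09  -0.006  0.008] [ 6.95e-01  7.19e-01 -2.00e-04 -6.00e-04]
```

```bash
python3 -m jog '[{"grip":0.4,"xyz":[0,0.0003,0.0003],"dr":[0,0,0]},{"grip":0.4,"xyz":[0,0.0007,0.0003],"dr":[0,0,0]},{"grip":0.4,"xyz":[0,0.0007,0.0003],"dr":[0,0,0]},{"grip":0.4,"xyz":[0,0.0007,0.0003],"dr":[0,0,0]}]'
python3 - <<'E'
from h import *
for i in range(3):
  ctrl.read_camera("wrist"); s=ctrl.get_state();print(s["eef_pos"].round(5),s["contact_force"].round(2),s["wrist_torque"].round(3),s["tcp_rot"].round(4))
E
```

```text
time: 9.67
eef_pos: [0.5589, -0.0393, 0.0315]
tcp_rot: [0.695, 0.719, 0.0, -0.0]
contact_force: [-1.0, 0.6, -5.1]
opening: 0.72
[ 0.55894 -0.0393   0.03153] [ 0.24 -0.03 -5.2 ] [-0.042  0.009 -0.027] [ 6.949e-01  7.191e-01  0.000e+00 -1.000e-04]
[ 0.55896 -0.03931  0.03161] [ 0.17 -0.51 -5.63] [-0.029 -0.029 -0.01 ] [ 0.6949  0.7191  0.     -0.    ]
[ 0.55896 -0.03932  0.03167] [-0.25 -1.32 -4.23] [-0.023  0.009 -0.014] [0.6949 0.7191 0.     0.    ]
```

```bash
python3 -m jog '[{"grip":0.4,"xyz":[0,0,0.0005],"dr":[0,0,0]},{"grip":0.4,"xyz":[0,0,0.0009],"dr":[0,0,0]},{"grip":0.4,"xyz":[0,0,0.0009],"dr":[0,0,0]},{"grip":0.4,"xyz":[0,0,0.0009],"dr":[0,0,0]}]'
python3 - <<'E'
from h import *
for i in range(4):
  ctrl.read_camera("wrist"); s=ctrl.get_state();print(s["eef_pos"].round(5),s["contact_force"].round(2),s["wrist_torque"].round(3),s["tcp_rot"].round(4))
grab("wrist","w10")
crop("w10",170,150,470,330,2.6,"w10c")
E
```

```text
time: 10.15
eef_pos: [0.559, -0.0393, 0.0309]
tcp_rot: [0.695, 0.719, 0.0, 0.0]
contact_force: [-0.5, -0.6, -4.6]
opening: 0.718
[ 0.55904 -0.03935  0.03088] [-0.4   0.06 -5.17] [-0.073 -0.02   0.037] [6.949e-01 7.191e-01 0.000e+00 1.000e-04]
[ 0.55903 -0.03934  0.03087] [ 0.48  0.13 -4.33] [-0.025 -0.063  0.007] [6.949e-01 7.191e-01 1.000e-04 1.000e-04]
[ 0.55904 -0.03933  0.03087] [-0.29  0.7  -4.16] [-0.039  0.003  0.008] [6.949e-01 7.191e-01 0.000e+00 1.000e-04]
[ 0.55904 -0.03934  0.03089] [ 0.57  0.01 -4.78] [-0.03   0.009  0.037] [6.949e-01 7.191e-01 0.000e+00 1.000e-04]
```

View pics/w10c.png

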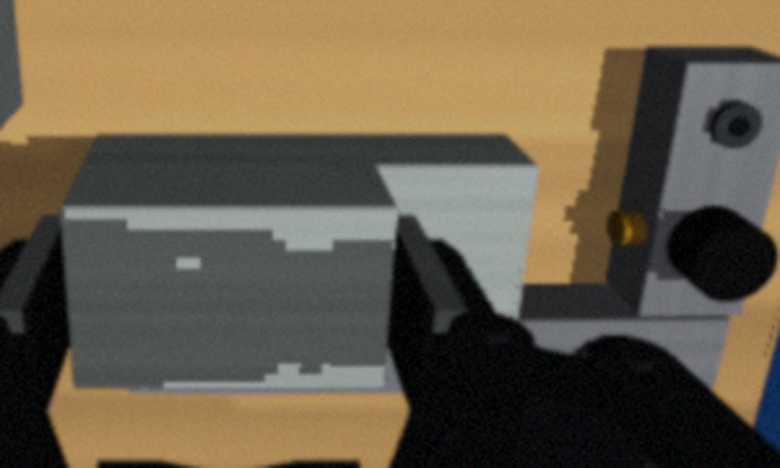

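```bash
python3 -m jog '[{"grip":0.4,"xyz":[0,0,0.0002],"dr":[0,0,0]},{"grip":0.4,"xyz":[0,0,0.0003],"dr":[0,0,0]},{"grip":0.4,"xyz":[0,0,0.0003],"dr":[0,0,0]}]'
python3 -m jog '[{"grip":0.4,"xyz":[0,0.0003,0],"dr":[0,0,0]},{"grip":0.4,"xyz":[0,0.0005,0],"dr":[0,0,0]},{"grip":0.4,"xyz":[0,0.0005,0],"dr":[0,0,0]}]'
python3 - <<'E'
from h import *
for i in range(3):
  ctrl.read_camera("wrist"); s=ctrl.get_state();print(s["eef_pos"].round(5),s["contact_force"].round(2),s["wrist_torque"].round(3),s["tcp_rot"].round(4))
E
```

```text
time: 10.65
eef_pos: [0.559, -0.0393, 0.0308]
tcp_rot: [0.695, 0.719, -0.0, -0.0]
contact_force: [-1.6, 0.8, -0.4]
opening: 0.724
time: 10.9
eef_pos: [0.5592, -0.0393, 0.0309]
tcp_rot: [0.695, 0.719, -0.0, -0.0]
contact_force: [-4.7, 0.1, 2.3]
opening: 0.723
[ 0.55921 -0.03933  0.03086] [-3.58  0.26  2.69] [-0.141  0.68  -0.031] [ 6.949e-01  7.191e-01 -4.000e-04 -4.000e-04]
[ 0.5592  -0.03934  0.03084] [-4.69  0.94  2.39] [-0.151  0.628 -0.032] [ 6.949e-01  7.191e-01 -4.000e-04 -3.000e-04]
[ 0.5592  -0.03934  0.03085] [-5.44 -0.64  3.25] [-0.109  0.737 -0.038] [ 6.949e-01  7.191e-01 -4.000e-04 -3.000e-04]
```

```bash
python3 -m jog '[{"grip":0.4,"xyz":[0,0,-0.0003],"dr":[0,0,0]},{"grip":0.4,"xyz":[0,0,-0.0003],"dr":[0,0,0]},{"grip":0.4,"xyz":[0,0,-0.0003],"dr":[0,0,0]}]'
python3 - <<'E'
from h import *
for i in range(4):
  ctrl.read_camera("wrist"); s=ctrl.get_state();print(s["eef_pos"].round(5),s["contact_force"].round(2),s["wrist_torque"].round(3),s["tcp_rot"].round(4))
E
```

```text
time: 11.3
eef_pos: [0.5592, -0.0393, 0.0308]
tcp_rot: [0.695, 0.719, -0.0, -0.0]
contact_force: [-4.6, 0.1, 3.0]
opening: 0.719
[ 0.5592  -0.03933  0.03083] [-4.    0.98  2.44] [-0.185  0.772 -0.081] [ 6.949e-01  7.191e-01 -3.000e-04 -3.000e-04]
[ 0.55922 -0.03933  0.03086] [-5.61  0.01  2.61] [-0.197  0.846 -0.081] [ 6.949e-01  7.191e-01 -3.000e-04 -3.000e-04]
[ 0.55922 -0.03933  0.03086] [-5.05  0.26  2.5 ] [-0.208  0.785 -0.086] [ 6.949e-01  7.191e-01 -3.000e-04 -3.000e-04]
[ 0.55922 -0.03931  0.03084] [-4.67  0.58  3.34] [-0.181  0.835 -0.095] [ 6.949e-01  7.191e-01 -3.000e-04 -3.000e-04]
```

```bash
python3 -m jog '[{"grip":0.4,"xyz":[0,0,-0.0003],"dr":[0,0,0]},{"grip":0.4,"xyz":[0,0.0003,-0.0003],"dr":[0,0,0]},{"grip":0.4,"xyz":[0,0.0003,-0.0003],"dr":[0,0,0]},{"grip":0.4,"xyz":[0,0.0003,-0.0003],"dr":[0,0,0]}]'
python3 - <<'E'
from h import *
for i in range(4):
  ctrl.read_camera("wrist"); s=ctrl.get_state();print(s["eef_pos"].round(5),s["contact_force"].round(2),s["wrist_torque"].round(3),s["tcp_rot"].round(4))
E
```

```text
time: 11.83
eef_pos: [0.5592, -0.0393, 0.0309]
tcp_rot: [0.695, 0.719, -0.001, -0.001]
contact_force: [-5.7, -0.5, 2.5]
opening: 0.719
[ 0.55923 -0.03933  0.03088] [-5.46 -0.33  1.25] [-0.24   0.833 -0.081] [ 6.949e-01  7.191e-01 -5.000e-04 -5.000e-04]
[ 0.55922 -0.03933  0.03086] [-5.38 -0.39  1.95] [-0.235  0.899 -0.08 ] [ 6.949e-01  7.191e-01 -5.000e-04 -5.000e-04]
[ 0.55921 -0.03933  0.03086] [-6.19 -0.79  1.59] [-0.285  0.872 -0.063] [ 6.949e-01  7.191e-01 -5.000e-04 -6.000e-04]
[ 0.55921 -0.03934  0.03086] [-5.8  -0.05  1.11] [-0.255  0.888 -0.078] [ 6.949e-01  7.191e-01 -5.000e-04 -6.000e-04]
```

```bash
python3 - <<'E'
from h import *
f=lambda a:np.array(a)/2.6+[170,150]
b=onplane("wrist",f([[64,206],[397,206],[75,388],[385,386]]),.052,"w10"); e=onplane("wrist",f([[524,318],[727,316]]),.028,"w10")
print(b.round(4),e.round(4)); print(onplane("wrist",f([[375,164],[537,166],[521,316]]),.032,"w10").round(4))
th=np.radians(91.9);n=np.array([np.sin(th),-np.cos(th)]);print(b[:,:2]@n,e[:,:2]@n)
print("pin/stop",onplane("wrist",f([[688,63],[640,315]]),.028,"w10").round(4))
E
```

```text
[[ 0.5411 -0.0697  0.052 ]
 [ 0.539  -0.0095  0.052 ]
 [ 0.5806 -0.0689  0.052 ]
 [ 0.578  -0.0078  0.052 ]] [[0.5774 0.0291 0.028 ]
 [0.5756 0.0763 0.028 ]]
[[ 0.5391 -0.0097  0.032 ]
 [ 0.5384  0.024   0.032 ]
 [ 0.5743  0.0263  0.032 ]]
[0.53849619 0.53840806 0.57797401 0.57740793] [0.57807135 0.57785456]
pin/stop [[0.5163 0.0535 0.028 ]
 [0.5759 0.0558 0.028 ]]
```

Contact with the fence is confirmed. The force stays at -5.8 N with no motion, and the image gives the bar's side at 0.5777 against the fence face at 0.5780, parallel. The stop face is about 29 mm ahead. I'll slide along with slightly eased side pressure.

```bash
python3 -m jog '[{"grip":0.4,"xyz":[0,-0.0003,0],"dr":[0,0,0]},{"grip":0.4,"xyz":[0.002,-0.0003,0],"dr":[0,0,0]},{"grip":0.4,"xyz":[0.004,-0.0003,0],"dr":[0,0,0]},{"grip":0.4,"xyz":[0.006,-0.0003,0],"dr":[0,0,0]},{"grip":0.4,"xyz":[0.008,-0.0003,0],"dr":[0,0,0]},{"grip":0.4,"xyz":[0.010,-0.0003,0],"dr":[0,0,0]},{"grip":0.4,"xyz":[0.010,-0.0003,0],"dr":[0,0,0]}]'
python3 -m jog '[{"grip":0.4,"xyz":[0.002,0,0],"dr":[0,0,0]},{"grip":0.4,"xyz":[0.004,0,0],"dr":[0,0,0]},{"grip":0.4,"xyz":[0.006,0,0],"dr":[0,0,0]},{"grip":0.4,"xyz":[0.008,0,0],"dr":[0,0,0]},{"grip":0.4,"xyz":[0.010,0,0],"dr":[0,0,0]},{"grip":0.4,"xyz":[0.010,0,0],"dr":[0,0,0]}]'
python3 - <<'E'
from h import *
for i in range(2):
  ctrl.read_camera("wrist"); s=ctrl.get_state();print(s["eef_pos"].round(5),s["contact_force"].round(2),s["wrist_torque"].round(3),s["tcp_rot"].round(4))
grab("wrist","w11")
crop("w11",170,150,470,330,2.6,"w11c")
E
```

```text
time: 12.62
eef_pos: [0.5589, -0.0301, 0.0308]
tcp_rot: [0.695, 0.719, -0.001, 0.0]
contact_force: [-3.8, -4.1, 1.0]
opening: 0.72
time: 13.12
eef_pos: [0.5586, -0.0201, 0.0309]
tcp_rot: [0.695, 0.719, -0.001, 0.0]
contact_force: [-5.3, -4.2, 0.6]
opening: 0.72
[ 0.55858 -0.0201   0.03085] [-5.11 -2.93 -0.47] [-0.616  0.752 -0.113] [ 6.949e-01  7.191e-01 -6.000e-04  3.000e-04]
[ 0.55859 -0.02012  0.03087] [-4.41 -3.85 -0.03] [-0.616  0.758 -0.151] [ 6.949e-01  7.191e-01 -6.000e-04  3.000e-04]
```

View pics/w11c.png

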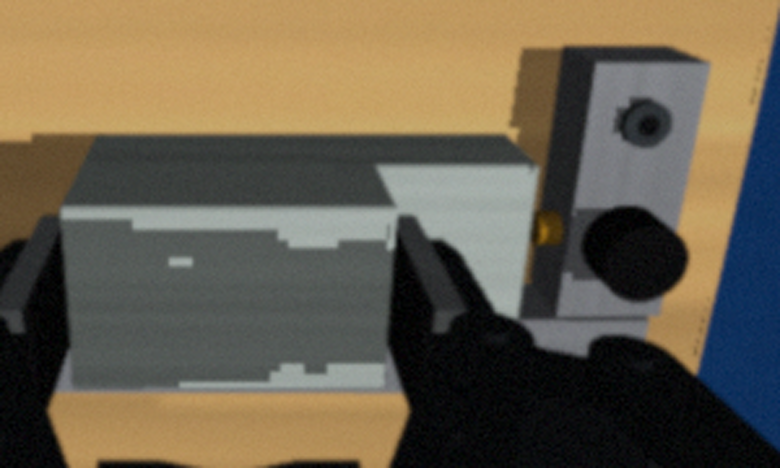

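The pin at (545,230) is just touching the bar's end. There is about 10 mm to the solid face.

```bash
python3 -m jog '[{"grip":0.4,"xyz":[0.001,0,0],"dr":[0,0,0]},{"grip":0.4,"xyz":[0.002,0,0],"dr":[0,0,0]},{"grip":0.4,"xyz":[0.003,0,0],"dr":[0,0,0]},{"grip":0.4,"xyz":[0.004,0,0],"dr":[0,0,0]},{"grip":0.4,"xyz":[0.005,0,0],"dr":[0,0,0]},{"grip":0.4,"xyz":[0.006,0,0],"dr":[0,0,0]},{"grip":0.4,"xyz":[0.006,0,0],"dr":[0,0,0]}]'
python3 -m jog '[{"grip":0.4,"xyz":[0.0005,0,0],"dr":[0,0,0]},{"grip":0.4,"xyz":[0.001,0,0],"dr":[0,0,0]},{"grip":0.4,"xyz":[0.001,0,0],"dr":[0,0,0]}]'
python3 - <<'E'
from h import *
for i in range(2):
  ctrl.read_camera("wrist"); s=ctrl.get_state();print(s["eef_pos"].round(5),s["contact_force"].round(2),s["wrist_torque"].round(3),s["tcp_rot"].round(4))
grab("wrist","w12")
crop("w12",170,150,470,330,2.6,"w12c")
E
```

```text
time: 13.85
eef_pos: [0.5584, -0.0143, 0.0308]
tcp_rot: [0.695, 0.719, -0.001, 0.0]
contact_force: [-4.6, -5.1, 0.3]
opening: 0.719
time: 14.1
eef_pos: [0.5584, -0.0135, 0.0309]
tcp_rot: [0.695, 0.719, -0.001, 0.0]
contact_force: [-4.2, -5.5, -0.1]
opening: 0.721
[ 0.55836 -0.01351  0.03085] [-5.29 -5.14  1.5 ] [-0.759  0.721 -0.134] [ 6.949e-01  7.191e-01 -9.000e-04  5.000e-04]
[ 0.55839 -0.01352  0.03087] [-5.89 -4.48  0.09] [-0.759  0.734 -0.112] [ 6.950e-01  7.191e-01 -8.000e-04  5.000e-04]
```

View pics/w12c.png

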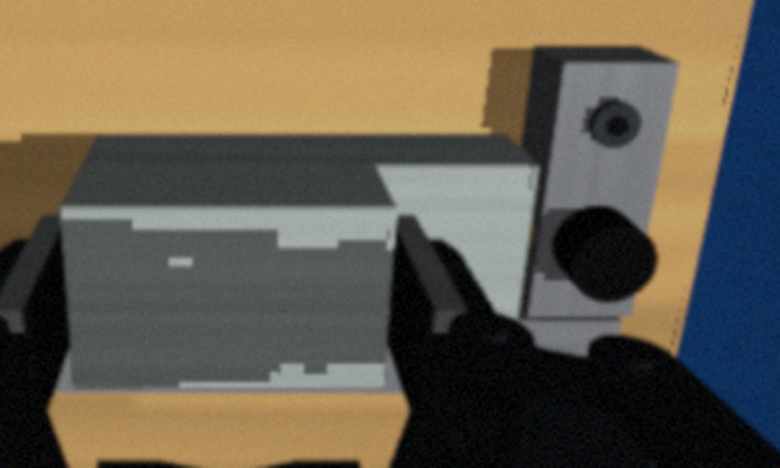

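The pin is almost hidden, with about 3 mm to go. Fine steps with force checks.

```bash
cat > f.py <<'E'
from h import *
r=[]
for i in range(3):
  ctrl.read_camera("wrist"); s=ctrl.get_state(); r.append(np.r_[s["eef_pos"]*1000,s["contact_force"],s["wrist_torque"]])
print(np.mean(r,0).round(2))
E
python3 -m jog '[{"grip":0.4,"xyz":[0.0003,0,0],"dr":[0,0,0]},{"grip":0.4,"xyz":[0.0007,0,0],"dr":[0,0,0]},{"grip":0.4,"xyz":[0.001,0,0],"dr":[0,0,0]},{"grip":0.4,"xyz":[0.001,0,0],"dr":[0,0,0]}]' >/dev/null; python3 f.py
python3 -m jog '[{"grip":0.4,"xyz":[0.0003,0,0],"dr":[0,0,0]},{"grip":0.4,"xyz":[0.0005,0,0],"dr":[0,0,0]},{"grip":0.4,"xyz":[0.0005,0,0],"dr":[0,0,0]}]' >/dev/null; python3 f.py
```

```text
[ 5.5834e+02 -1.2590e+01  3.0870e+01 -4.6200e+00 -6.1500e+00  8.2000e-01
 -7.9000e-01  7.7000e-01 -1.8000e-01]
[ 5.5832e+02 -1.2130e+01  3.0850e+01 -4.7100e+00 -5.2500e+00  4.0000e-02
 -8.0000e-01  7.9000e-01 -1.4000e-01]
```

```bash

python3 -m jog '[{"grip":0.4,"xyz":[0.0003,0,0],"dr":[0,0,0]},{"grip":0.4,"xyz":[0.0005,0,0],"dr":[0,0,0]},{"grip":0.4,"xyz":[0.0005,0,0],"dr":[0,0,0]}]' >/dev/null; python3 f.py
python3 -m jog '[{"grip":0.4,"xyz":[0.0003,0,0],"dr":[0,0,0]},{"grip":0.4,"xyz":[0.0005,0,0],"dr":[0,0,0]},{"grip":0.4,"xyz":[0.0005,0,0],"dr":[0,0,0]}]' >/dev/null; python3 f.py
```

```text
[ 5.5831e+02 -1.1640e+01  3.0860e+01 -4.7200e+00 -5.5000e+00  5.2000e-01
 -8.2000e-01  7.9000e-01 -1.3000e-01]
[ 5.5829e+02 -1.1160e+01  3.0870e+01 -4.3900e+00 -5.7000e+00  2.2000e-01
 -8.3000e-01  7.8000e-01 -1.3000e-01]
```

Still free sliding at a constant 5.5 N, so I'll go on one step at a time.

```bash

python3 -m jog '[{"grip":0.4,"xyz":[0.0003,0,0],"dr":[0,0,0]},{"grip":0.4,"xyz":[0.0005,0,0],"dr":[0,0,0]},{"grip":0.4,"xyz":[0.0005,0,0],"dr":[0,0,0]}]' >/dev/null; python3 f.py
```

```text
[ 5.5826e+02 -1.0670e+01  3.0860e+01 -4.5100e+00 -5.9000e+00  7.5000e-01
 -8.8000e-01  7.7000e-01 -1.6000e-01]
```

```bash

python3 -m jog '[{"grip":0.4,"xyz":[0.0003,0,0],"dr":[0,0,0]},{"grip":0.4,"xyz":[0.0005,0,0],"dr":[0,0,0]},{"grip":0.4,"xyz":[0.0005,0,0],"dr":[0,0,0]}]' >/dev/null; python3 f.py; python3 -c "
from h import *
grab('wrist','w13');crop('w13',170,150,470,330,2.6,'w13c')"
```

```text
[ 5.5825e+02 -1.0190e+01  3.0870e+01 -4.6400e+00 -6.4400e+00  4.9000e-01
 -8.6000e-01  7.8000e-01 -1.4000e-01]
```

View pics/w13c.png

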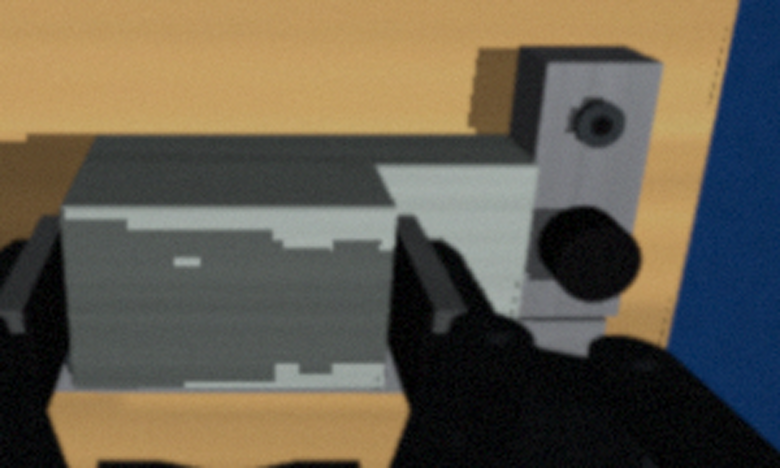

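The gap to the stop at (530,240) has all but closed. Smaller steps now.

```bash

python3 -m jog '[{"grip":0.4,"xyz":[0.0002,0,0],"dr":[0,0,0]},{"grip":0.4,"xyz":[0.0003,0,0],"dr":[0,0,0]},{"grip":0.4,"xyz":[0.0003,0,0],"dr":[0,0,0]}]' >/dev/null; python3 f.py
```

```text
[ 5.5825e+02 -9.9100e+00  3.0880e+01 -4.5100e+00 -5.5400e+00 -2.0000e-02
 -8.5000e-01  7.7000e-01 -1.5000e-01]
```

```bash

python3 -m jog '[{"grip":0.4,"xyz":[0.0002,0,0],"dr":[0,0,0]},{"grip":0.4,"xyz":[0.0003,0,0],"dr":[0,0,0]},{"grip":0.4,"xyz":[0.0003,0,0],"dr":[0,0,0]}]' >/dev/null; python3 f.py
```

```text
[ 5.5825e+02 -9.8000e+00  3.0870e+01 -4.8900e+00 -6.4400e+00  1.0000e-02
 -9.0000e-01  7.9000e-01 -1.4000e-01]
```

```bash

python3 -m jog '[{"grip":0.4,"xyz":[0.0002,0,0],"dr":[0,0,0]},{"grip":0.4,"xyz":[0.0003,0,0],"dr":[0,0,0]},{"grip":0.4,"xyz":[0.0003,0,0],"dr":[0,0,0]}]' >/dev/null; python3 f.py
```

```text
[ 5.5825e+02 -9.7900e+00  3.0880e+01 -4.6500e+00 -7.0000e+00  3.6000e-01
 -1.0200e+00  7.8000e-01 -1.5000e-01]
```

The TCP stays at -9.80/-9.79 although 0.6 mm more was commanded, so the bar is home against the solid face at roughly 2 N more than the sliding drag. Releasing gently.

```bash

python3 -m jog '[{"grip":0.26,"xyz":[0,0,0],"dr":[0,0,0]},{"grip":0.22,"xyz":[0,0,0],"dr":[0,0,0]},{"grip":0.17,"xyz":[0,0,0],"dr":[0,0,0]},{"grip":0.12,"xyz":[0,0,0],"dr":[0,0,0]},{"grip":0.12,"xyz":[0,0,0],"dr":[0,0,0]},{"grip":0.12,"xyz":[0,0,0],"dr":[0,0,0]}]'; python3 f.py;python3 -c "
from h import *
grab('wrist','w14');crop('w14',170,150,470,330,2.6,'w14c');grab('side','s14');crop('s14',170,130,320,270,4,'s14c')"
```

```text
time: 18.48
eef_pos: [0.5589, -0.0077, 0.0314]
tcp_rot: [0.695, 0.719, 0.0, 0.0]
contact_force: [-0.1, -0.2, -0.4]
opening: 0.886
[ 5.5868e+02 -7.7200e+00  3.1280e+01 -8.0000e-02 -1.5000e-01 -1.2000e-01
  1.0000e-02 -1.0000e-02  3.0000e-02]
```

View pics/w14c.png

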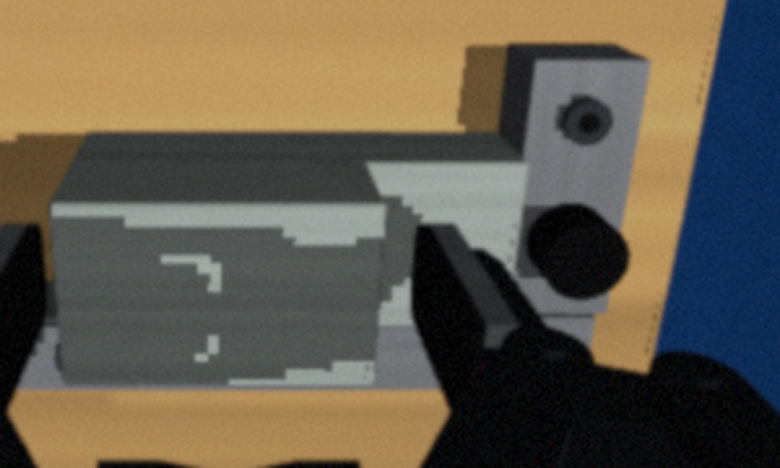

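The bar is free, forces are zero, and the end looks flush with the stop. I'll centre the jaw a little (away from the rear face) and lift out.

```bash

python3 -m jog '[{"grip":0.1,"xyz":[-0.001,0,0],"dr":[0,0,0]},{"grip":0.1,"xyz":[-0.002,-0.0005,0],"dr":[0,0,0]},{"grip":0.1,"xyz":[-0.002,-0.0005,-0.004],"dr":[0,0,0]},{"grip":0.1,"xyz":[-0.002,-0.0005,-0.01],"dr":[0,0,0]},{"grip":0.1,"xyz":[-0.002,-0.0005,-0.025],"dr":[0,0,0]},{"grip":0.1,"xyz":[-0.002,-0.0005,-0.045],"dr":[0,0,0]},{"grip":0.1,"xyz":[-0.002,0.02,-0.075],"dr":[0,0,0]},{"grip":0.1,"xyz":[-0.002,0.05,-0.10],"dr":[0,0,0]},{"grip":0.1,"xyz":[-0.002,0.07,-0.13],"dr":[0,0,0]},{"grip":0.1,"xyz":[-0.002,0.07,-0.15],"dr":[0,0,0]},{"grip":0.1,"xyz":[-0.002,0.07,-0.15],"dr":[0,0,0]},{"grip":0.1,"xyz":[-0.002,0.07,-0.15],"dr":[0,0,0]}]'; python3 -c "
from h import *
grab('wrist','w15');crop('w15',110,20,430,230,2.4,'w15c');grab('side','s15');crop('s15',170,130,320,270,4,'s15c');grab('scene','sc15')"
```

```text
time: 19.73
eef_pos: [0.6293, -0.0076, 0.1832]
tcp_rot: [0.695, 0.719, 0.001, 0.002]
contact_force: [-0.4, 0.0, -0.2]
opening: 0.898
```

View pics/w15c.png

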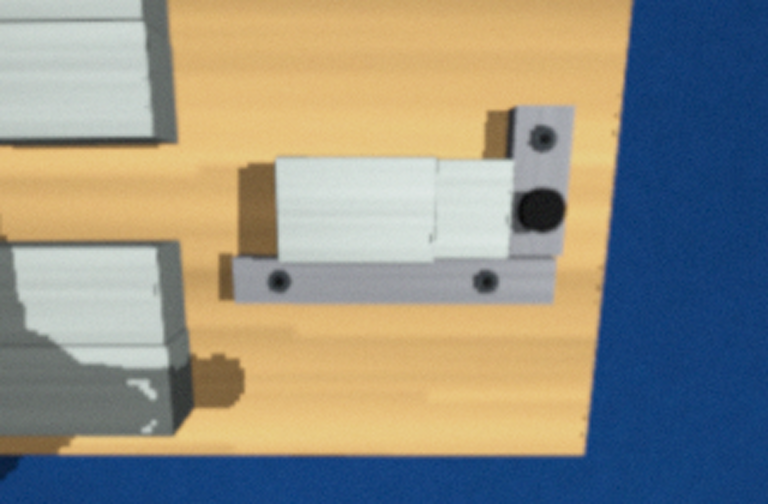

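View pics/s15c.png

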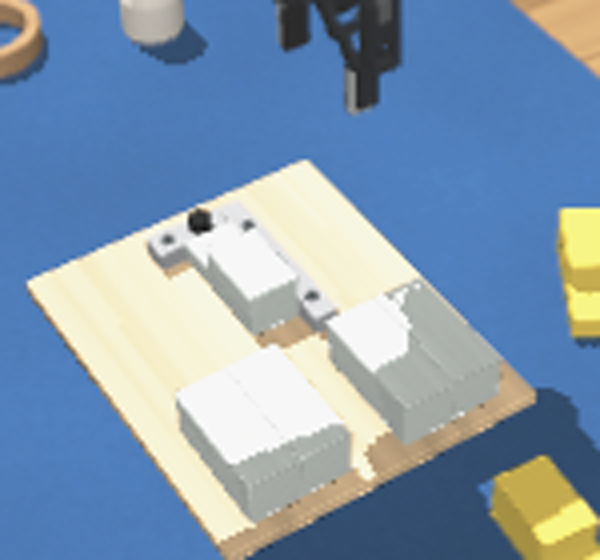

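View pics/sc15.png

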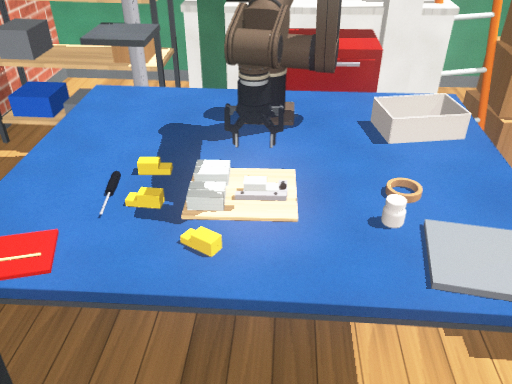

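w15 shows the bar at (277–512, 157–262), flush between the fence and the stop. The blanks and bystanders look unmoved. A numerical check before handing in.

```bash
python3 - <<'E'
from h import *
f=lambda a:np.array(a)/2.4+[110,20]
b=onplane("wrist",f([[277,157],[436,158.5],[279,261],[434,262.5]]),.052,"w15"); e=onplane("wrist",f([[234,257],[553,256]]),.028,"w15")
fr=onplane("wrist",f([[513,160],[509,256]]),.032,"w15"); st=onplane("wrist",f([[514,108],[511,160]]),.028,"w15")
print(b.round(4),e.round(4),fr.round(4),st.round(4),sep="\n")
ang=lambda p,q:np.degrees(np.arctan2(*(q-p)[[1,0]]))
print(ang(b[0],b[1]),ang(b[2],b[3]),ang(e[0],e[1]))
th=np.radians(91.95);n=np.array([np.sin(th),-np.cos(th)]);a=np.array([np.cos(th),np.sin(th)]);print(b[:,:2]@n,e[:,:2]@n,b[:,:2]@a,fr[:,:2]@a,st[:,:2]@a)
E
python3 - <<'E'
from h import *
a=cv2.imread("pics/scene0.png");b=cv2.imread("pics/sc15.png")
for nm,(x0,y0,x1,y1) in dict(driver=(90,165,125,222),glue=(378,190,412,232),tape=(382,174,428,206)).items():
    print(nm,cv2.absdiff(a,b)[y0:y1,x0:x1].mean())
E
```

```text
[[ 0.541  -0.0402  0.052 ]
 [ 0.5395  0.0201  0.052 ]
 [ 0.5799 -0.0393  0.052 ]
 [ 0.5783  0.022   0.052 ]]
[[ 0.5813 -0.0612  0.028 ]
 [ 0.576   0.0759  0.028 ]]
[[0.538  0.0538 0.032 ]
 [0.5764 0.056  0.032 ]]
[[0.5179 0.053  0.028 ]
 [0.5378 0.0538 0.028 ]]
91.47631779235466 91.44769305132878 92.19950046931399
[0.53936205 0.53986059 0.57822274 0.57876068] [0.57887095 0.5782735 ] [-0.05857903  0.00172203 -0.05903959  0.0023186 ] [0.0354161  0.03635657] [0.03535977 0.03546954]
driver 2.286048454469507
glue 1.5709617180205415
tape 1.6471920289855073
```

```bash
python3 -c "
from plant import ctrl
print(ctrl.get_state()['time']); print(ctrl.sign_off())"
```

```text
19.8833
the job is handed in; nothing more can be done
None
```

The stepped bar is home against the end stop and flush with the fence, and I handed the job in at 19.9 s of the 61 s allowed; sign-off gives no verdict.

I gripped the stepped bar lengthwise at 20 N, with one finger behind its end and the other in the step. I slid it about 114 mm out of the row and felt sideways to the fence, with readings mostly 4–6 N. I then slid it along the fence, at about 5–7 N, until the tool stopped moving although I commanded another 0.6 mm. After that I released it and lifted clear.

**What the last checks showed:**
- **End stop:** the bar's end lies at the stop face within measurement noise, which is about 1–2 mm, and the pin is hidden behind it. The pin's travel itself was not measured; "home" rests on the force stop and the picture.
- **Fence:** the gap is under about 0.7 mm. The bar's angle came out 0.7° (0.013 rad) off the fence from rough edge pixels, against 0–0.3° earlier while it was held; both are inside the limit.
- **Surroundings:** the four blanks looked unmoved in the pictures. Image differences at the screwdriver, glue and tape roll were at noise level. The robot was touching nothing.

**One slip on the way:** while I was easing the downward pressure during the sideways move, the tool rose about 0.8 mm and briefly carried the bar's weight. I set it back down before touching the fence.

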